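# Hang the loaded sample carrier level on the stand

## Robot

A 7-joint arm with a two-finger parallel gripper is mounted at the origin on the work surface. World frame = base frame: x ahead of the robot, y to its left, z up, the work surface at z = 0. Lengths are in m, angles in rad, forces in N, time in s.
With the tool pointing down it reaches from about 0.4 to 0.925 m from the base axis. Payload 4.1 kg.
Tool frame: the origin (TCP) lies midway between the tips of the shut fingers; the grasp point (between the pads) lies 19 mm behind it; z points along the fingers, y is the line along which they close (so a half turn about z gives the same grasp; the last joint's range is limited). The gripper opens to 85 mm and grips with 20 to 120 N. Pads are 22 mm wide; open, the fingers measure 114 mm over their backs; the gripper's body (76 mm by 85 mm) begins 54 mm behind the grasp point. The pads swing forward as they close: fully open they stand 13 mm farther back than shut.
Start: joints at [-1.404, 0.398, 0.045, 1.537, -0.019, 1.207, -0.051], TCP at [0.171, 0.627, 0.231] pointing down, gripper open.
Joint ranges: [-2.82, 2.82], [-0.49, 2.23], [-1.37, 1.46], [0, 2.46], [-1.36, 4.5], [0.23, 2], [-2.94, 2.94]. Speed limits (rad/s): [2.57, 2.57, 3.14, 3.14, 3.14, 3.14, 3.14].

## Interface

Orientations are given as a rotation vector (axis times angle).
In Python, from cell import robot gives the robot as it stands.
- The arm moves only by the shell command python3 -m pendant 'ROWS' [FORCE]. ROWS is JSON, a list of rows, each a list of 7 numbers: the shift along the tool's x, y, z in mm, then the turn, a rotation vector about the tool's x, y, z in degrees, then the opening, from -1 (shut) to 1 (fully open), so that 0 is half open. A call has 1 to 12 rows; each row is the pose to reach, as a shift and turn from the pose commanded when the call began, along the tool's axes at that moment; what a row does not reach only later rows make up. A row lasts 1/12 s, in which the tool goes at most 41.7 mm and 7.16 degrees, less where a joint would pass 70% of its speed; a pose out of reach is approached as far as the arm can. A call with a gripper value outside its range is refused whole. The fingers move at their own pace and stop on an object; FORCE is the grip in N (left out, the last holds). Time passes only in rows, so rows that repeat a pose let the fingers close. It gives the time, the measured TCP pose, the force, the opening and the grip force at its end, in the units of the state.
- robot.get_state(): the state, without advancing time (a new reading comes with each control period).
- robot.read_camera(name): name is "scene" or "top" or "wrist"; returns a dict with "image" (384x512x3 uint8, red, green, blue), "mtx" (3x3 intrinsics, pixels), "extrinsics" (4x4, takes a point from camera to world coordinates); the wrist camera has in their place "hand_eye" (4x4, takes a point from camera to tool coordinates, whose origin is the TCP and whose axes are the flange's). Camera axes: x right, y down, z forward; pixel columns grow to the right and rows downward; lengths in m; the calibration is good to about 2 mm. A picture is of the moment at which its call begins: read the wrist's pose just before it. There is no depth.
- robot.job_done(): hands the job in; it is judged then, once.
The state is a dict: "clock": time; "joints": joint angles; "qd": joint speeds; "effort": joint torques, N m; "tool_pos": TCP position; "ee_rot": TCP orientation; "ft_force": force on the tool from outside, world axes, zero at the start; "torque": the same for the moment, N m; "width": opening from 0.0 (shut) to 1.0 (fully open); "gripper_force": force on a finger pad.
Only numpy, scipy, OpenCV 4.12 (cv2) and the standard library are available. Lean on these libraries where they do the work, as an engineer would, in place of code of your own. Each camera call takes 0.05 s, during which the arm holds its last target. There are 200 camera calls.

## Task

The L-shaped sample carrier holds three slugs, one of them steel. Pick the carrier up by its top tab and hang it on the stand's pin by the one hole that lets it hang level with the slugs where they are, slid back along the pin until it touches the shoulder, then let go. The height of the pin has not been measured, so feel for it, and go gently: never knock or push the stand hard (keep under 25 N), no slug spilled, nothing else on the bench disturbed.

Things in the scene. Friction and masses are not known exactly. Their poses are not given: they have to be found in the camera images.
- carrier: Loose carrier, 260 g (+-10 %) empty. Origin: centre of the underside of its tray; z up, x normal to its plate, y along the plate, towards the leg. Blue tray 46 (x) by 172 (y) mm, floor 5 mm thick, walls 22 mm high, three 38 mm square pockets centred at y = -50, 0, +50 mm. Empty, its centre of mass lies at x = 0, y = +24 mm, z = 67 mm.
- tab (a point): Middle of the top edge of the carrier's aluminium grip tab, at (0, 10, 150) mm in the carrier's frame, axes as the carrier. The tab is 8 mm thick (x), 70 mm long (y) and 32 mm high (z 118 to 150 mm); pinch it across its thickness from above. It stands on the hole bar.
- hole1 (a point): Centre of hole 1 in the carrier's bar, at (0, -30, 98) mm in its frame. All four holes are round, 14 mm diameter, and go right through along x. The bar is 8 mm thick (x), y = -50 to 106 mm, z = 78 to 118 mm; below its +y end a leg 20 mm wide joins it to the tray: plate and leg make the L.
- hole2 (a point): Centre of hole 2, at (0, -10, 98) mm in the carrier's frame.
- hole3 (a point): Centre of hole 3, at (0, +10, 98) mm in the carrier's frame.
- hole4 (a point): Centre of hole 4, at (0, +30, 98) mm in the carrier's frame, nearest the leg.
- steel_slug: Loose dark steel cylinder, 34 mm diameter, 40 mm high, 285 g, standing in one of the carrier's three pockets; which one varies. Origin: centre of its underside.
- white_slug_a: Loose white plastic cylinder, 34 mm diameter, 40 mm high, 40 g, standing in another pocket. Origin: centre of its underside.
- white_slug_b: Loose white plastic cylinder, 34 mm diameter, 40 mm high, 40 g, standing in the remaining pocket. Origin: centre of its underside.
- stand: Fixed rigid stand. Origin: centre of the underside of its round base (110 mm diameter, 14 mm high), z up. A tube of 26 mm diameter rises on the z axis; from the rod telescoping out of it a level steel arm of 22 mm diameter runs along -x and ends in a flat shoulder 55 mm from the z axis. From there a brass pin, 8 mm diameter, continues along -x at y = 0 to 95 mm from the z axis.
- clamp (a point): Top centre of the stand's black clamp collar (34 mm diameter), on the tube's axis, 120 mm above the bench. The rod above it is clamped at a different height each time: the axis of arm and pin lies anywhere from 150 to 200 mm above the bench, which no listed pose tells. The stand is rigid and nothing on it is more than 11 mm above the pin's axis. Keep contact forces on the stand under 25 N.
- solvent_bottle: Bystander: small amber bottle with white cap, 44 mm diameter, 100 mm high. Origin: centre of its underside.
- screwdriver: Bystander: small yellow-handled screwdriver, 150 mm long, lying on the bench. Origin: middle of its underside.
- parts_bin: Bystander: open yellow bin, 80 by 100 by 40 mm high. Origin: centre of its underside.
Not all that is in view belongs to the job. What is shaped like the steel_slug but yellow is not meant.

How it is judged:
On the way, in this order (a step that is already met when the one before it is completed fails the run):
1. the carrier is lifted off the bench (height (world z) of carrier above 0.03 m), for 0.2 s.
2. the stand bears the carrier's weight (contact force between carrier and stand above 2 N and height (world z) of carrier above 0.04 m), for 0.2 s.
At the end, for the whole second after the job is handed in: The carrier hangs still and released on the stand's pin, level within 5 degrees, its plate within 6 mm of the shoulder, with all three slugs still in its tray (all of step 2 and height (world z) of carrier below 0.115 m and angle between carrier's own z axis and vertical below 0.0873 rad and x of carrier in the frame of stand between -0.065 and -0.05 m and y of carrier in the frame of stand between -0.05 and 0.05 m and linear speed of carrier below 0.02 m/s and angular speed of carrier below 0.15 rad/s and contact force between carrier and the fingers below 0.1 N and distance between each of steel_slug, white_slug_a, white_slug_b and carrier below 0.07 m); the robot touches nothing.
It fails at once if the stand is knocked or pushed with more than 25 N (contact force between any of carrier, the arm, the fingers and stand above 25 N).
It fails at once if a slug is spilled from the carrier (distance between any of steel_slug, white_slug_a, white_slug_b and carrier above 0.08 m).
It fails at once if a bystander is moved by more than 20 mm (distance of any of solvent_bottle, screwdriver, parts_bin from where it was at the start of the episode above 0.02 m).
It also fails if it takes over 72 s, if anything falls off the work surface, if the arm or the gripper's body presses on something with over 40 N, if the wrist force passes 120 N, or if a joint passes its speed limit or range.

## Working session

There is one attempt and no reset: what is moved stays moved. The work goes in short steps, Python scripts to look and compute and a shell command to move; the robot and the scene stay as the last step left them, time stands still between calls to the robot, and variables do not carry over. Pictures are saved under pics/ and viewed, at most 11 in all, crops included, and the job is handed in when it is done.

```bash
ls; mkdir -p pics
python3 - <<'E'
from cell import robot
import cv2,numpy as np
s=robot.get_state(); print(s)
for n in("scene","top","wrist"):
    c=robot.read_camera(n); cv2.imwrite(f"pics/{n}0.png",c["image"][:,:,::-1]); np.savez(f"{n}0.npz",**c)
    print(n,c["mtx"].round(1).tolist(),(c.get("extrinsics") if "extrinsics" in c else c["hand_eye"]).round(4).tolist())
a=cv2.imread("pics/scene0.png");b=cv2.imread("pics/top0.png")
E
```

```text
pics
{'clock': 0.0, 'joints': array([-1.40398356,  0.3991892 ,  0.04500786,  1.53789047, -0.01870505,
        1.20690595, -0.05068028]), 'qd': array([-0.00050384, -0.00060966, -0.00127827, -0.00164102, -0.0016128 ,
        0.00189146, -0.00061236]), 'effort': array([-5.54903054e-04, -4.75118208e+01,  1.36439547e+00, -2.54217285e+01,
        1.15838033e-02,  9.16024495e-03, -1.76700414e-06]), 'tool_pos': array([0.17054494, 0.62656143, 0.23026009]), 'ee_rot': array([-4.16051292e-01, -3.11377795e+00,  3.08925561e-03]), 'ft_force': array([ 0.06683155,  0.37366925, -0.0545289 ]), 'torque': array([0.01235797, 0.02807754, 0.0453212 ]), 'gripper_force': 0.0, 'width': 0.9969065019071937}
scene [[449.5, 0.0, 261.1], [0.0, 449.5, 198.1], [0.0, 0.0, 1.0]] [[0.8993, 0.2284, -0.3731, 0.9834], [0.4374, -0.4849, 0.7574, -0.7385], [-0.0079, -0.8442, -0.5359, 0.6468], [0.0, 0.0, 0.0, 1.0]]
top [[363.1, 0.0, 263.0], [0.0, 363.1, 183.5], [0.0, 0.0, 1.0]] [[-0.0071, -0.9838, 0.1793, 0.4715], [-1.0, 0.0071, -0.0008, 0.0287], [-0.0005, -0.1793, -0.9838, 0.9167], [0.0, 0.0, 0.0, 1.0]]
wrist [[272.1, 0.0, 257.6], [0.0, 272.1, 188.5], [0.0, 0.0, 1.0]] [[-0.0002, -0.9658, -0.2594, 0.0662], [1.0, -0.0002, 0.0002, -0.0006], [-0.0002, -0.2594, 0.9658, -0.1429], [0.0, 0.0, 0.0, 1.0]]
```

View pics/scene0.png

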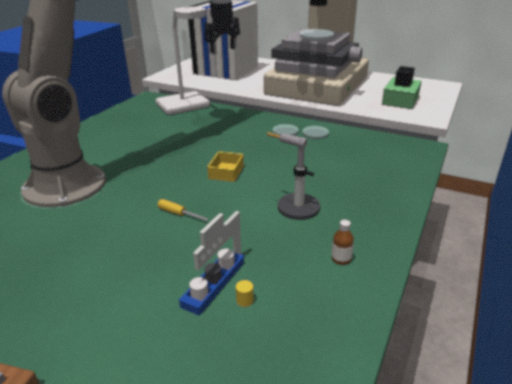

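View pics/top0.png

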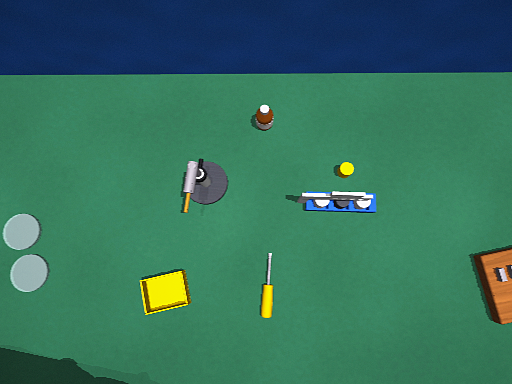

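The scene view shows the carrier at (215,265) with the leg at the far end, and white, dark, white slugs at (199,288), (212,271), (226,258). The stand is at (299,205) with its pin tip near (270,134). In the top view the carrier is at (340,203), with the leg end on the left. The stand base is at (207,183) and the brass pin runs from (187,195) to (185,212).

Candidates for the steel slug: the dark cylinder in the tray (scene 212,271) and the yellow cylinder on the bench (scene 244,293), which is the decoy. I choose the dark one, in the middle pocket. That puts the CoM at y = 260·24/625 ≈ +10 mm, so hole 3.

```bash
cat > h.py <<'E'
import numpy as np,cv2
from scipy.spatial.transform import Rotation as R
def ray(c,uv,T=None):
    T=np.array(c["extrinsics"]) if T is None else T
    d=T[:3,:3]@np.linalg.inv(c["mtx"])@np.array([uv[0],uv[1],1.]); return T[:3,3],d
def plane(c,uv,z,T=None):
    o,d=ray(c,uv,T); return o+d*(z-o[2])/d[2]
def tri(r1,r2):
    (o1,d1),(o2,d2)=r1,r2; A=np.c_[d1,-d2]; s=np.linalg.lstsq(A,o2-o1,rcond=None)[0]
    p,q=o1+d1*s[0],o2+d2*s[1]; return (p+q)/2,np.linalg.norm(p-q)*1e3
def toolT(s,he):
    T=np.eye(4);T[:3,:3]=R.from_rotvec(s["ee_rot"]).as_matrix();T[:3,3]=s["tool_pos"];return T@he
def proj(c,p,T):
    q=np.linalg.inv(T)@np.r_[p,1]; u=c["mtx"]@q[:3]; return u[:2]/u[2]
E
python3 - <<'E'
from h import *
t=np.load("top0.npz");s=np.load("scene0.npz")
im=t["image"]; hsv=cv2.cvtColor(im,cv2.COLOR_RGB2HSV)
m=cv2.inRange(hsv,(105,150,90),(130,255,255)); m[:100]=0
c=max(cv2.findContours(m,0,1)[0],key=cv2.contourArea); r=cv2.minAreaRect(c); print("tray",r)
for p in cv2.boxPoints(r): print(plane(t,p,.022).round(3))
m=cv2.inRange(hsv,(0,0,50),(180,70,110)); m[:,:150]=0;m[:,240:]=0;m[:140]=0;m[220:]=0
c=max(cv2.findContours(m,0,1)[0],key=cv2.contourArea); print("base",cv2.minEnclosingCircle(c)); 
print(plane(t,cv2.minEnclosingCircle(c)[0],.014))
print("tip",tri(ray(t,(185,212)),ray(s,(268,133))))
a=s["image"][110:310,150:330]; b=t["image"][150:230,170:390]
a=cv2.resize(a,None,fx=3,fy=3,interpolation=2);b=cv2.resize(b,None,fx=3,fy=3,interpolation=2)
cv2.imwrite("pics/a.png",a[:,:,::-1]);cv2.imwrite("pics/b.png",b[:,:,::-1])
E
```

```text
tray ((340.5, 202.0), (18.0, 69.0), 90.0)
[ 0.61  -0.079  0.022]
[ 0.609 -0.251  0.022]
[ 0.564 -0.248  0.022]
[ 0.565 -0.078  0.022]
base ((205.625, 182.5625), 21.52815055847168)
[0.63951841 0.17313158 0.014     ]
tip (array([0.54783041, 0.18588291, 0.18800347]), np.float64(1.4333633742494383))
```

View pics/a.png

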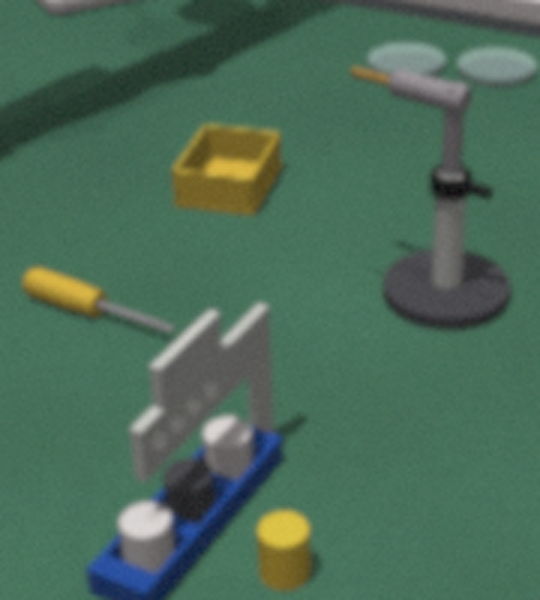

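View pics/b.png

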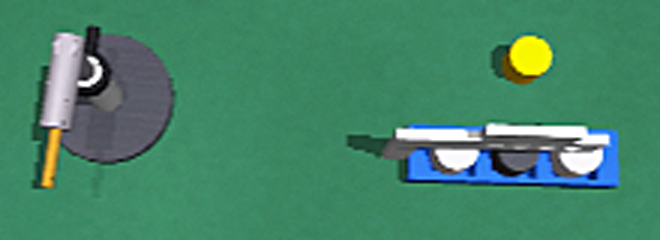

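The dark slug is confirmed in the middle pocket (crop 190,488), the leg is at the far (+y) end, and the yellow slug stands separately. Hole 3 it is. In the second crop the pin (50,158) tilts about 8° from world x. I'll look at the pin close up with the wrist camera first.

```bash
python3 -m pendant '[[-492,-325,-60,0,0,83,1],[-492,-325,-60,0,0,83,1],[-492,-325,-60,0,0,83,1],[-492,-325,-60,0,0,83,1],[-492,-325,-60,0,0,83,1],[-492,-325,-60,0,0,83,1],[-492,-325,-60,0,0,83,1],[-492,-325,-60,0,0,83,1],[-492,-325,-60,0,0,83,1],[-492,-325,-60,0,0,83,1],[-492,-325,-60,0,0,83,1],[-492,-325,-60,0,0,83,1]]'
```

```text
clock: 1.15
tool_pos: [0.5, 0.2519, 0.2822]
ee_rot: [-2.38, -2.05, -0.0]
ft_force: [1.3, 0.7, -0.3]
width: 0.997
gripper_force: 0.0
```

```bash
python3 -m pendant '[[-58,69,-8,0,0,0,1],[-58,69,-8,0,0,0,1],[-58,69,-8,0,0,0,1],[-58,69,-8,0,0,0,1],[-58,69,-8,0,0,0,1],[-58,69,-8,0,0,0,1]]'
cat > shot.py <<'E'
import sys,numpy as np,cv2
from cell import robot
s=robot.get_state(); c=robot.read_camera("wrist"); n=sys.argv[1]
np.savez(n+".npz",**c,tool_pos=s["tool_pos"],ee_rot=s["ee_rot"]); cv2.imwrite(f"pics/{n}.png",c["image"][:,:,::-1]); print(s["tool_pos"],s["ee_rot"],s["qd"].max())
E
python3 shot.py pin1
```

```text
clock: 1.65
tool_pos: [0.5579, 0.1884, 0.2893]
ee_rot: [-2.371, -2.059, 0.001]
ft_force: [-0.0, 0.2, -0.5]
width: 1.0
gripper_force: 0.0
[0.55794985 0.18843868 0.28932052] [-2.37071211e+00 -2.05866767e+00  1.05939212e-03] 0.003961206621791567
```

View pics/pin1.png

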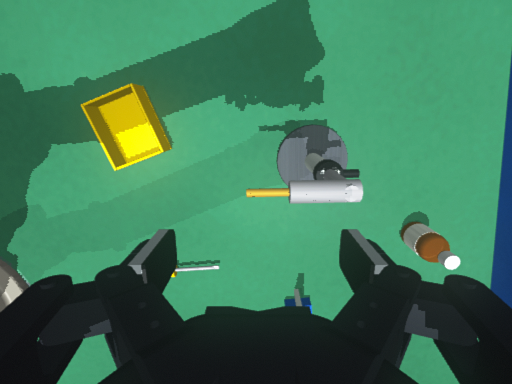

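The pin spans (247,193) to (289,192) and is nearly parallel to tool y. The arm spans (290..362, 180..204), and the clamp and base sit behind it.

```bash
cat > pin.py <<'E'
from h import *
w=np.load("pin1.npz"); T=toolT(w,w["hand_eye"])
hsv=cv2.cvtColor(w["image"],cv2.COLOR_RGB2HSV)
m=cv2.inRange(hsv,(10,120,80),(32,255,255)); m[:170]=0;m[215:]=0;m[:,:225]=0;m[:,310:]=0
ys,xs=np.nonzero(m); print(xs.min(),xs.max())
cx=np.arange(xs.min()+2,xs.max()-1); cy=[ys[xs==k].mean() for k in cx]
k=np.polyfit(cx,cy,1); tip=(xs.min()-.5,np.polyval(k,xs.min()-.5)); sh=(xs.max()+.5,np.polyval(k,xs.max()+.5)); print(tip,sh,k)
t=np.load("top0.npz");s=np.load("scene0.npz")
# arm edge pixels in wrist
g=w["image"].astype(int); print("rows",[int(x) for x in g[172:212,320].min(axis=1)])
for z in(.17,.18,.19,.20):
    a,b=plane(w,tip,z,T),plane(w,sh,z,T); print(z,a.round(4),b.round(4),np.linalg.norm(a-b).round(4),np.degrees(np.arctan2(*(b-a)[[1,0]])).round(2))
for n,c,box in(("top",t,(195,220,175,195)),("scene",s,(125,145,262,285))):
    h=cv2.cvtColor(c["image"],cv2.COLOR_RGB2HSV);r0,r1,c0,c1=box
    mm=cv2.inRange(h,(8,100,60),(32,255,255))[r0:r1,c0:c1]; y,x=np.nonzero(mm); 
    i=np.argmax(y) if n=="top" else np.argmin(x)
    p=(x[i]+c0,y[i]+r0); print(n,p,x.min()+c0,x.max()+c0,y.min()+r0,y.max()+r0,tri(ray(w,tip,T),ray(c,p)))
    e=(x[np.argmin(y)]+c0,y[np.argmin(y)]+r0) if n=="top" else (x.max()+c0,y[x==x.max()].mean()+r0); print(" sh",tri(ray(w,sh,T),ray(c,e)))
E
python3 pin.py
```

```text
246 289
(np.float64(245.5), np.float64(192.6996951219512)) (np.float64(289.5), np.float64(191.97530487804877)) [-1.64634146e-02  1.96741463e+02]
rows [101, 129, 81, 71, 71, 73, 71, 72, 91, 108, 127, 141, 152, 163, 176, 186, 195, 199, 209, 217, 223, 226, 229, 228, 227, 224, 215, 208, 197, 182, 164, 96, 81, 82, 84, 84, 82, 84, 83, 82]
0.17 [0.5435 0.1808 0.17  ] [0.5873 0.1753 0.17  ] 0.0441 -7.07
0.18 [0.5444 0.1835 0.18  ] [0.5865 0.1783 0.18  ] 0.0424 -7.07
0.19 [0.5453 0.1862 0.19  ] [0.5857 0.1812 0.19  ] 0.0407 -7.07
0.2 [0.5461 0.189  0.2   ] [0.5849 0.1842 0.2   ] 0.039 -7.07
top (np.int64(184), np.int64(212)) 183 189 195 212 (array([0.54611818, 0.18672528, 0.19268885]), np.float64(1.324222972668897))
 sh (array([0.58305914, 0.18292211, 0.19444867]), np.float64(4.5384646897365775))
scene (np.int64(268), np.int64(133)) 268 278 133 136 (array([0.54662397, 0.18634926, 0.18809222]), np.float64(3.2470663096247447))
 sh (array([0.58227524, 0.17986301, 0.19035181]), np.float64(7.3283611150326555))
```

```bash
python3 -m pendant '[[-40,0,10,0,0,-1,1],[-66,10,40,0,0,-1,1],[-66,10,40,0,0,-1,1],[-66,10,40,0,0,-1,1],[-66,10,40,0,0,-1,1],[-66,10,40,0,0,-1,1]]'
python3 shot.py pin2
python3 - <<'E'
from h import *
w=np.load("pin2.npz"); T=toolT(w,w["hand_eye"])
hsv=cv2.cvtColor(w["image"],cv2.COLOR_RGB2HSV)
m=cv2.inRange(hsv,(10,120,80),(32,255,255)); p=proj(w,[.565,.1835,.19],T).astype(int); print(p)
n=np.zeros_like(m); sl=np.s_[p[1]-25:p[1]+25,p[0]-60:p[0]+60]; n[sl]=m[sl]
ys,xs=np.nonzero(n); cx=np.arange(xs.min()+2,xs.max()-1); cy=[ys[xs==k].mean() for k in cx]; k=np.polyfit(cx,cy,1)
print(xs.min(),xs.max(),np.bincount(xs)[cx],k)
tip=(xs.min()-.5,np.polyval(k,xs.min()-.5)); sh=(xs.max()+.5,np.polyval(k,xs.max()+.5))
for z in(.18,.19,.20):
    a,b=plane(w,tip,z,T),plane(w,sh,z,T); print(z,a.round(4),b.round(4),np.linalg.norm(a-b).round(4),np.degrees(np.arctan2(*(b-a)[[1,0]])).round(2))
E
```

```text
clock: 2.2
tool_pos: [0.5597, 0.1223, 0.2505]
ee_rot: [-2.353, -2.081, -0.003]
ft_force: [-0.8, -0.6, -0.9]
width: 0.998
gripper_force: 0.0
[0.55970557 0.12228752 0.25051189] [-2.35274675 -2.081127   -0.00265198] 0.005392704800024042
[255 120]
229 283 [11 11 11 11 11 11 11 11 11 11 11 11 11 11 11 11 11 11 11 11 11 11 11 11
 11 11 11 11 11 11 11 11 11 11 11 11 11 11 11 11 11 11 11 11 11 11 11 11
 11 11 11] [-1.32469379e-16  1.21000000e+02]
0.18 [0.5443 0.1857 0.18  ] [0.5859 0.1806 0.18  ] 0.0419 -7.02
0.19 [0.5454 0.1857 0.19  ] [0.585  0.1808 0.19  ] 0.0399 -7.02
0.2 [0.5464 0.1858 0.2   ] [0.5841 0.1811 0.2   ] 0.038 -7.02
```

```bash
python3 -m pendant '[[-40,8,0,0,0,-2,1],[-336,68,0,0,0,-7,1],[-336,68,0,0,0,-7,1],[-336,68,0,0,0,-7,1],[-336,68,0,0,0,-7,1],[-336,68,0,0,0,-7,1],[-336,68,0,0,0,-7,1],[-336,68,0,0,0,-7,1],[-336,68,0,0,0,-7,1],[-336,68,0,0,0,-7,1],[-336,68,0,0,0,-7,1],[-336,68,0,0,0,-7,1]]'
python3 shot.py car1
```

```text
clock: 3.25
tool_pos: [0.5859, -0.2193, 0.2498]
ee_rot: [-2.221, -2.22, -0.003]
ft_force: [-0.5, -0.5, -0.6]
width: 1.001
gripper_force: 0.0
[ 0.58593261 -0.21934264  0.24983237] [-2.22092021 -2.22047777 -0.00253027] 0.006000538764525442
```

View pics/car1.png

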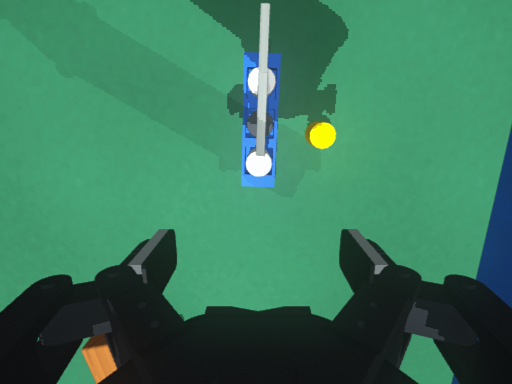

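The wrist view shows the tab and bar as a grey strip from (265,4) to (261,155), with white slugs at (261,81) and (259,163) and the dark steel slug in the middle at (260,124). The tray spans rows 53 to 187.

Run:
```python
from h import *
w=np.load("car1.npz"); T=toolT(w,w["hand_eye"]); g=w["image"].astype(int)
for r in range(0,165,5): 
    row=g[r,245:285]; mm=(abs(row[:,0]-row[:,2])<35)&(row.min(1)>120)&(row.max(1)<215); xs=np.nonzero(mm)[0]+245; print(r,xs.min() if len(xs) else 0,xs.max() if len(xs) else 0,row[18].tolist(),end=' | ')
hsv=cv2.cvtColor(w["image"],cv2.COLOR_RGB2HSV); m=cv2.inRange(hsv,(105,150,90),(130,255,255)); m[:,:200]=0;m[:,320:]=0; m[220:]=0
c=max(cv2.findContours(m,0,1)[0],key=cv2.contourArea); r=cv2.minAreaRect(c); print("\n",r)
print(plane(w,r[0],.022,T),[plane(w,p,.022,T)[:2].round(4).tolist() for p in cv2.boxPoints(r)])
for y in(-.185,-.119,-.144,-.115+.0,-.204):
  for z in (.15,.118): print(y,z,proj(w,[.587,y,z],T).round(1),end=' ')
cv2.imwrite("pics/car1c.png",cv2.resize(w["image"][0:200,215:345],None,fx=3,fy=3,interpolation=2)[:,:,::-1])
```

```text
0 0 0 [39, 92, 65] | 5 261 269 [199, 211, 204] | 10 261 269 [197, 210, 204] | 15 260 268 [198, 210, 203] | 20 260 268 [197, 210, 203] | 25 260 268 [199, 211, 204] | 30 260 268 [197, 210, 204] | 35 260 268 [197, 210, 203] | 40 260 267 [198, 211, 204] | 45 259 267 [199, 212, 205] | 50 259 267 [199, 210, 204] | 55 259 267 [200, 211, 206] | 60 259 266 [199, 212, 205] | 65 259 266 [200, 211, 206] | 70 259 270 [200, 212, 208] | 75 259 268 [207, 219, 214] | 80 259 275 [207, 220, 213] | 85 258 274 [207, 219, 214] | 90 250 272 [207, 219, 214] | 95 258 266 [207, 219, 213] | 100 258 266 [208, 220, 214] | 105 258 258 [207, 219, 213] | 110 257 265 [206, 218, 213] | 115 257 265 [204, 218, 213] | 120 257 265 [201, 214, 209] | 125 257 265 [176, 190, 186] | 130 257 264 [176, 189, 184] | 135 256 264 [177, 190, 185] | 140 257 264 [175, 188, 181] | 145 256 264 [175, 189, 184] | 150 256 264 [171, 185, 181] | 155 257 268 [167, 180, 176] | 160 0 0 [252, 253, 253] | 
 ((260.05902099609375, 119.11122131347656), (36.2323112487793, 133.71597290039062), 1.7899105548858643)
[ 0.58844881 -0.15833045  0.022     ] [[0.5602, -0.2486], [0.5684, -0.0771], [0.6135, -0.0784], [0.6112, -0.2503]]
-0.185 0.15 [259.8 151.4] -0.185 0.118 [259.5 147.5] -0.119 0.15 [259.9  71.7] -0.119 0.118 [259.6  77.1] -0.144 0.15 [259.9 103.3] -0.144 0.118 [259.6 104.8] -0.115 0.15 [259.9  66.5] -0.115 0.118 [259.6  72.5] -0.204 0.15 [259.7 172.4] -0.204 0.118 [259.5 166.1]
```

View pics/car1c.png

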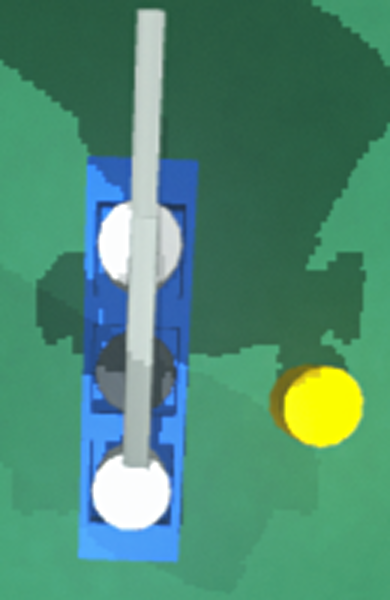

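Tab centre is about (0.588, -0.154, 0.15) with carrier yaw about -1.8°. I'll move above it, descend and grip.

```bash
python3 -m pendant '[[35,1,0,0,0,1.8,1],[65,2,0,0,0,1.8,1],[65,2,30,0,0,1.8,1],[65,2,60,0,0,1.8,1],[65,2,85,0,0,1.8,1],[65,2,105,0,0,1.8,1],[65,2,120,0,0,1.8,1],[65,2,131,0,0,1.8,1],[65,2,131,0,0,1.8,1],[65,2,131,0,0,1.8,1],[65,2,131,0,0,1.8,1]]' 50
python3 shot.py pre
```

```text
clock: 4.22
tool_pos: [0.5881, -0.1569, 0.1201]
ee_rot: [2.258, 2.182, 0.002]
ft_force: [0.5, 0.0, -0.2]
width: 1.003
gripper_force: 0.0
[ 0.58811303 -0.1568839   0.12008048] [2.25820536 2.18187625 0.0023226 ] 0.007080845022646773
```

```bash
python3 -m pendant '[[3,0,0,0,0,0,1],[3,0,0,0,0,0,1],[3,0,0,0,0,0,1],[3,0,0,0,0,0,0],[3,0,0,0,0,0,-0.5],[3,0,0,0,0,0,-1],[3,0,0,0,0,0,-1],[3,0,0,0,0,0,-1],[3,0,0,0,0,0,-1],[3,0,0,0,0,0,-1],[3,0,0,0,0,0,-1]]' 60; python3 -c "
from cell import robot
for i in range(3): print(robot.get_state()['tool_pos'])"
```

```text
clock: 5.18
tool_pos: [0.5876, -0.1543, 0.1189]
ee_rot: [2.26, 2.181, 0.001]
ft_force: [1.2, 0.4, -1.5]
width: 0.081
gripper_force: 60.3
[ 0.58763078 -0.15432114  0.11890141]
[ 0.58763078 -0.15432114  0.11890141]
[ 0.58763078 -0.15432114  0.11890141]
```

```bash
python3 -m pendant '[[0,0,-3,0,0,0,-1],[0,0,-9,0,0,0,-1],[0,0,-19,0,0,0,-1],[0,-5,-33,0,0,0,-1],[0,-13,-50,0,0,1,-1],[0,-25,-68,0,0,2,-1],[0,-40,-86,0,0,3,-1],[0,-57,-102,0,0,4,-1],[0,-74,-116,0,0,5,-1],[0,-88,-125,0,0,5,-1],[0,-97,-129,0,0,5,-1],[0,-100,-129,0,0,5,-1]]'
```

```text
clock: 6.18
tool_pos: [0.4859, -0.1514, 0.2494]
ee_rot: [2.355, 2.079, 0.004]
ft_force: [-0.8, -0.3, -6.7]
width: 0.085
gripper_force: 59.5
```

```bash
python3 -m pendant '[[6,-1,0,0,0,0,-1],[20,-2,0,0,0,0,-1],[42,-5,0,0,0,0,-1],[72,-8,0,0,0,0,-1],[106,-12,0,0,0,0,-1],[142,-16,0,0,0,0,-1],[178,-20,0,0,0,0,-1],[214,-24,0,0,0,0,-1],[248,-28,0,0,0,0,-1],[280,-31,0,0,0,0,-1],[306,-34,0,0,0,0,-1],[326,-36,0,0,0,0,-1]]'
python3 -m pendant '[[10,-1,0,0,0,0,-1],[15,-2,0,0,0,0,-1],[16,-2,0,0,0,0,-1],[16,-2,0,0,0,0,-1],[16,-2,0,0,0,0,-1],[16,-2,0,0,0,0,-1]]'
python3 shot.py hold
python3 - <<'E'
from cell import robot
import cv2,numpy as np
c=robot.read_camera("scene");t=robot.read_camera("top");np.savez("scene1.npz",**c)
cv2.imwrite("pics/s1.png",np.hstack([cv2.resize(c["image"][70:230,190:350],None,fx=2.5,fy=2.5,interpolation=2),cv2.resize(t["image"][130:290,130:290],None,fx=2.5,fy=2.5,interpolation=2)])[:,:,::-1])
E
```

```text
clock: 7.18
tool_pos: [0.4907, 0.1819, 0.2469]
ee_rot: [-2.348, -2.085, 0.001]
ft_force: [1.0, -0.3, -6.3]
width: 0.084
gripper_force: 59.5
clock: 7.68
tool_pos: [0.4917, 0.1915, 0.248]
ee_rot: [2.356, 2.078, -0.0]
ft_force: [-0.3, 0.4, -5.5]
width: 0.082
gripper_force: 59.5
[0.49168938 0.19154325 0.24798373] [ 2.35600968e+00  2.07767909e+00 -2.99392422e-04] 0.004483958199132594
```

View pics/s1.png

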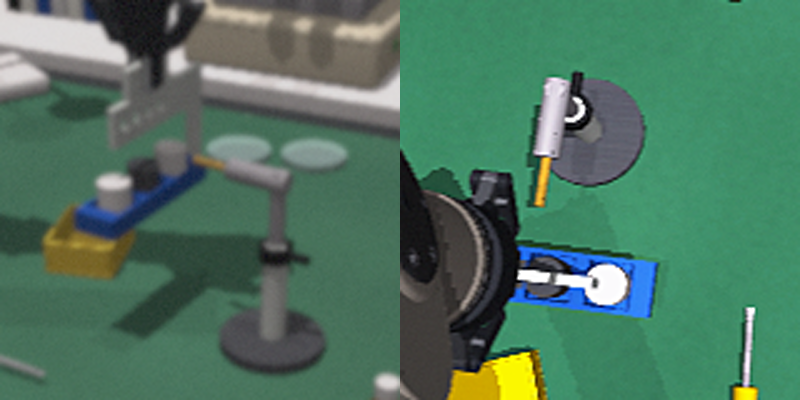

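The carrier is held level with all slugs in place, and the pin is ahead of it (left half, 205,160), in line with the window between bar and slugs. I'll put the pin through the window, then lower the bar's underside onto it to feel its height.

```bash
python3 -m pendant '[[0,4,0,0,0,0,-1],[0,12,0,0,0,0,-1],[0,22,0,0,0,0,-1],[0,33,0,0,0,0,-1],[0,44,0,0,0,0,-1],[0,55,0,0,0,0,-1],[0,64,0,0,0,0,-1],[0,70,0,0,0,0,-1],[0,73,0,0,0,0,-1],[0,73,0,0,0,0,-1],[0,73,0,0,0,0,-1]]'
python3 -m pendant '[[0,0,1,0,0,0,-1],[0,0,2,0,0,0,-1],[0,0,3,0,0,0,-1],[0,0,4,0,0,0,-1],[0,0,4,0,0,0,-1]]'
```

```text
clock: 8.75
tool_pos: [0.5635, 0.1845, 0.2477]
ee_rot: [-2.353, -2.081, 0.001]
ft_force: [-0.9, 0.3, -5.9]
width: 0.083
gripper_force: 59.5
clock: 9.17
tool_pos: [0.5635, 0.1845, 0.2437]
ee_rot: [-2.353, -2.081, 0.001]
ft_force: [-0.4, 0.1, -7.1]
width: 0.087
gripper_force: 59.5
```

```bash
python3 -m pendant '[[0,0,1,0,0,0,-1],[0,0,2,0,0,0,-1],[0,0,3,0,0,0,-1],[0,0,3,0,0,0,-1]]'
python3 -m pendant '[[0,0,0.5,0,0,0,-1],[0,0,1,0,0,0,-1],[0,0,1,0,0,0,-1]]'
python3 -m pendant '[[0,0,0.5,0,0,0,-1],[0,0,1,0,0,0,-1],[0,0,1,0,0,0,-1]]'
```

```text
clock: 9.5
tool_pos: [0.5637, 0.1844, 0.2406]
ee_rot: [-2.353, -2.081, 0.001]
ft_force: [0.8, -0.0, -5.9]
width: 0.083
gripper_force: 59.5
clock: 9.75
tool_pos: [0.5638, 0.1844, 0.2398]
ee_rot: [-2.353, -2.081, 0.0]
ft_force: [-0.6, 0.1, -6.4]
width: 0.083
gripper_force: 59.5
clock: 10.0
tool_pos: [0.5638, 0.1844, 0.2388]
ee_rot: [-2.353, -2.081, 0.0]
ft_force: [-0.0, 0.3, -6.5]
width: 0.086
gripper_force: 59.5
```

```bash
python3 -m pendant '[[0,0,0.5,0,0,0,-1],[0,0,1,0,0,0,-1],[0,0,1,0,0,0,-1]]'
```

```text
clock: 10.25
tool_pos: [0.5637, 0.1844, 0.2378]
ee_rot: [-2.353, -2.081, 0.0]
ft_force: [0.0, -0.1, -6.3]
width: 0.086
gripper_force: 59.5
```

```bash
python3 -m pendant '[[0,0,0.5,0,0,0,-1],[0,0,1,0,0,0,-1],[0,0,1,0,0,0,-1]]'
```

```text
clock: 10.5
tool_pos: [0.5637, 0.1844, 0.2368]
ee_rot: [-2.353, -2.081, 0.0]
ft_force: [0.3, 0.5, -6.0]
width: 0.079
gripper_force: 59.5
```

```bash
python3 -m pendant '[[0,0,0.5,0,0,0,-1],[0,0,0.5,0,0,0,-1],[0,0,0.5,0,0,0,-1]]'
```

```text
clock: 10.75
tool_pos: [0.5638, 0.1844, 0.2364]
ee_rot: [-2.353, -2.081, -0.0]
ft_force: [-0.1, 0.4, -6.4]
width: 0.077
gripper_force: 59.5
```

```bash
python3 -m pendant '[[0,0,0.5,0,0,0,-1],[0,0,0.5,0,0,0,-1],[0,0,0.5,0,0,0,-1]]'
```

```text
clock: 11.0
tool_pos: [0.5638, 0.1845, 0.2359]
ee_rot: [-2.353, -2.081, -0.0]
ft_force: [-0.5, 0.1, -6.1]
width: 0.085
gripper_force: 59.5
```

```bash
python3 -m pendant '[[0,0,0.5,0,0,0,-1],[0,0,0.5,0,0,0,-1],[0,0,0.5,0,0,0,-1]]'
```

```text
clock: 11.25
tool_pos: [0.5638, 0.1844, 0.2354]
ee_rot: [-2.353, -2.081, 0.0]
ft_force: [0.0, -0.3, -7.0]
width: 0.082
gripper_force: 59.5
```

```bash
python3 -m pendant '[[0,0,0.5,0,0,0,-1],[0,0,0.5,0,0,0,-1],[0,0,0.5,0,0,0,-1]]'
```

```text
clock: 11.5
tool_pos: [0.5638, 0.1844, 0.2349]
ee_rot: [-2.353, -2.081, -0.0]
ft_force: [0.8, -0.6, -5.8]
width: 0.081
gripper_force: 59.5
```

```bash
python3 -m pendant '[[0,0,0.5,0,0,0,-1],[0,0,0.5,0,0,0,-1],[0,0,0.5,0,0,0,-1]]'
```

```text
clock: 11.75
tool_pos: [0.5638, 0.1844, 0.2344]
ee_rot: [-2.353, -2.081, -0.0]
ft_force: [-0.5, -0.3, -6.1]
width: 0.083
gripper_force: 59.5
```

```bash
python3 -m pendant '[[0,0,0.5,0,0,0,-1],[0,0,0.5,0,0,0,-1],[0,0,0.5,0,0,0,-1]]'
```

```text
clock: 12.0
tool_pos: [0.5638, 0.1844, 0.2339]
ee_rot: [-2.353, -2.081, -0.0]
ft_force: [-1.0, 0.2, -6.0]
width: 0.082
gripper_force: 59.5
```

```bash
python3 -m pendant '[[0,0,0.5,0,0,0,-1],[0,0,0.5,0,0,0,-1],[0,0,0.5,0,0,0,-1]]'
```

```text
clock: 12.25
tool_pos: [0.5638, 0.1844, 0.2334]
ee_rot: [-2.353, -2.081, 0.0]
ft_force: [-0.5, -0.5, -4.9]
width: 0.084
gripper_force: 59.5
```

```bash
python3 -m pendant '[[0,0,0.5,0,0,0,-1],[0,0,0.5,0,0,0,-1],[0,0,0.5,0,0,0,-1]]'
```

```text
clock: 12.5
tool_pos: [0.5638, 0.1844, 0.2329]
ee_rot: [-2.353, -2.081, -0.0]
ft_force: [0.0, -0.0, -6.2]
width: 0.081
gripper_force: 59.5
```

```bash
python3 -m pendant '[[0,0,0.5,0,0,0,-1],[0,0,0.5,0,0,0,-1],[0,0,0.5,0,0,0,-1]]'
```

```text
clock: 12.75
tool_pos: [0.5638, 0.1844, 0.2324]
ee_rot: [-2.353, -2.081, -0.0]
ft_force: [-0.2, -1.1, -6.2]
width: 0.08
gripper_force: 59.5
```

```bash
python3 -m pendant '[[0,0,0.5,0,0,0,-1],[0,0,0.5,0,0,0,-1],[0,0,0.5,0,0,0,-1]]'
```

```text
clock: 13.0
tool_pos: [0.5639, 0.1845, 0.232]
ee_rot: [2.353, 2.081, 0.0]
ft_force: [-0.7, -0.3, -6.7]
width: 0.082
gripper_force: 59.6
```

```bash
python3 -m pendant '[[0,0,0.5,0,0,0,-1],[0,0,0.5,0,0,0,-1],[0,0,0.5,0,0,0,-1]]'
```

```text
clock: 13.25
tool_pos: [0.564, 0.1845, 0.2318]
ee_rot: [-2.353, -2.081, -0.001]
ft_force: [-0.5, -0.0, -3.2]
width: 0.083
gripper_force: 60.0
```

```bash
python3 -m pendant '[[0,0,0.5,0,0,0,-1],[0,0,0.5,0,0,0,-1],[0,0,0.5,0,0,0,-1]]'
```

```text
clock: 13.5
tool_pos: [0.5641, 0.1845, 0.2317]
ee_rot: [-2.353, -2.081, -0.001]
ft_force: [-2.2, -1.2, 0.1]
width: 0.084
gripper_force: 60.7
```

Contact is at TCP z = 0.2319, so the pin axis is at about 0.187 and hole alignment is at TCP z = 0.208. I'll back out and lower.

```bash
python3 -m pendant '[[0,0,-3,0,0,0,-1],[0,0,-6,0,0,0,-1],[0,-5,-8,0,0,0,-1],[0,-14,-8,0,0,0,-1],[0,-26,-8,0,0,0,-1],[0,-38,-8,0,0,0,-1],[0,-48,-8,0,0,0,-1],[0,-54,-8,0,0,0,-1],[0,-56,-8,0,0,0,-1],[0,-56,-8,0,0,0,-1]]'
python3 -m pendant '[[0,0,3,0,0,0,-1],[0,0,9,0,0,0,-1],[0,0,16,0,0,0,-1],[0,0,23,0,0,0,-1],[0,0,28,0,0,0,-1],[0,0,31,0,0,0,-1],[0,0,31,0,0,0,-1],[0,0,31,0,0,0,-1],[0,0,31,0,0,0,-1]]'; python3 -c "
from cell import robot
s=robot.get_state();print(s['tool_pos'],s['ee_rot'],s['torque'])"
```

```text
clock: 14.33
tool_pos: [0.5077, 0.1916, 0.2391]
ee_rot: [-2.352, -2.082, -0.001]
ft_force: [-0.0, 0.3, -6.7]
width: 0.085
gripper_force: 59.5
clock: 15.08
tool_pos: [0.5086, 0.1914, 0.2082]
ee_rot: [2.353, 2.081, 0.001]
ft_force: [0.6, -0.1, -6.2]
width: 0.085
gripper_force: 59.5
[0.50860037 0.19138663 0.20819101] [2.35332345e+00 2.08096750e+00 1.18212306e-03] [-0.02114895 -0.02922021 -0.00291013]
```

```bash
python3 -m pendant '[[-1.5,3,0,0,0,0,-1],[-1.5,9,0,0,0,0,-1],[-1.5,16,0,0,0,0,-1],[-1.5,22,0,0,0,0,-1],[-1.5,26,0,0,0,0,-1],[-1.5,28,0,0,0,0,-1],[-1.5,28,0,0,0,0,-1],[-1.5,28,0,0,0,0,-1]]'
python3 - <<'E'
from cell import robot
from h import *
c=robot.read_camera("scene")
cv2.imwrite("pics/s2.png",cv2.resize(c["image"][70:230,190:350],None,fx=3.7,fy=3.7,interpolation=2)[:,:,::-1])
E
```

```text
clock: 15.75
tool_pos: [0.5357, 0.1863, 0.2077]
ee_rot: [-2.353, -2.081, 0.001]
ft_force: [-0.1, -0.5, -6.3]
width: 0.084
gripper_force: 59.5
```

View pics/s2.png

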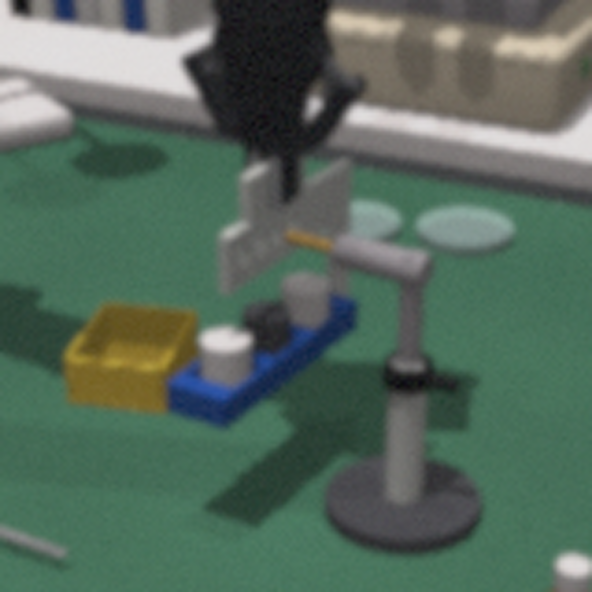

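The pin tip (288,236) sits right in front of hole 3. I'll feel my way in with small steps.

```bash
python3 -m pendant '[[0,1,0,0,0,0,-1],[0,2,0,0,0,0,-1],[0,3,0,0,0,0,-1],[0,4,0,0,0,0,-1],[0,4,0,0,0,0,-1]]'
```

```text
clock: 16.22
tool_pos: [0.5401, 0.1858, 0.208]
ee_rot: [2.353, 2.081, 0.001]
ft_force: [-0.4, -0.1, -6.6]
width: 0.081
gripper_force: 59.5
```

```bash
python3 -m pendant '[[0,1,0,0,0,0,-1],[0,2,0,0,0,0,-1],[0,3,0,0,0,0,-1],[0,3,0,0,0,0,-1]]'
```

```text
clock: 16.55
tool_pos: [0.5431, 0.1855, 0.208]
ee_rot: [2.353, 2.081, 0.001]
ft_force: [0.2, 0.5, -6.6]
width: 0.081
gripper_force: 59.5
```

```bash
python3 -m pendant '[[0,1,0,0,0,0,-1],[0,2,0,0,0,0,-1],[0,3,0,0,0,0,-1],[0,3,0,0,0,0,-1]]'
```

```text
clock: 16.88
tool_pos: [0.5461, 0.1851, 0.208]
ee_rot: [2.353, 2.081, 0.001]
ft_force: [-1.0, -0.6, -6.2]
width: 0.086
gripper_force: 59.5
```

It's inside the hole with no contact force. Continuing along the pin.

```bash
python3 -m pendant '[[0,1,0,0,0,0,-1],[0,3,0,0,0,0,-1],[0,5,0,0,0,0,-1],[0,6,0,0,0,0,-1],[0,6,0,0,0,0,-1]]'
```

```text
clock: 17.3
tool_pos: [0.5522, 0.1843, 0.208]
ee_rot: [2.353, 2.081, 0.0]
ft_force: [0.3, -1.0, -6.4]
width: 0.08
gripper_force: 59.5
```

```bash
python3 -m pendant '[[0,2,0,0,0,0,-1],[0,5,0,0,0,0,-1],[0,8,0,0,0,0,-1],[0,11,0,0,0,0,-1],[0,13,0,0,0,0,-1],[0,14,0,0,0,0,-1],[0,14,0,0,0,0,-1]]'
```

```text
clock: 17.88
tool_pos: [0.566, 0.1825, 0.2079]
ee_rot: [2.354, 2.081, 0.0]
ft_force: [0.0, 0.3, -5.9]
width: 0.083
gripper_force: 59.5
```

```bash
python3 -m pendant '[[0,2,0,0,0,0,-1],[0,4,0,0,0,0,-1],[0,6,0,0,0,0,-1],[0,8,0,0,0,0,-1],[0,9,0,0,0,0,-1],[0,9,0,0,0,0,-1]]'
```

```text
clock: 18.38
tool_pos: [0.5749, 0.1815, 0.2079]
ee_rot: [2.353, 2.081, 0.0]
ft_force: [0.3, 0.9, -5.7]
width: 0.083
gripper_force: 59.5
```

Now feel for the shoulder in 1 mm steps.

```bash
python3 -m pendant '[[0,1,0,0,0,0,-1],[0,2,0,0,0,0,-1],[0,3,0,0,0,0,-1],[0,3,0,0,0,0,-1]]'
```

```text
clock: 18.72
tool_pos: [0.5778, 0.1812, 0.208]
ee_rot: [2.353, 2.081, 0.0]
ft_force: [0.2, -0.1, -7.1]
width: 0.08
gripper_force: 59.5
```

```bash
python3 -m pendant '[[0,0.5,0,0,0,0,-1],[0,1,0,0,0,0,-1],[0,1,0,0,0,0,-1]]'
```

```text
clock: 18.97
tool_pos: [0.5786, 0.1811, 0.2079]
ee_rot: [2.353, 2.081, 0.0]
ft_force: [-0.7, 0.4, -6.8]
width: 0.082
gripper_force: 59.5
```

```bash
python3 -m pendant '[[0,0.5,0,0,0,0,-1],[0,1,0,0,0,0,-1],[0,1,0,0,0,0,-1]]'
```

```text
clock: 19.22
tool_pos: [0.5797, 0.181, 0.2079]
ee_rot: [2.353, 2.081, 0.0]
ft_force: [0.3, 0.2, -5.2]
width: 0.085
gripper_force: 59.5
```

```bash
python3 -m pendant '[[0,0.5,0,0,0,0,-1],[0,1,0,0,0,0,-1],[0,1,0,0,0,0,-1]]'
```

```text
clock: 19.47
tool_pos: [0.5806, 0.1809, 0.2079]
ee_rot: [2.353, 2.081, 0.0]
ft_force: [0.2, 0.7, -5.1]
width: 0.083
gripper_force: 59.5
```

```bash
python3 -m pendant '[[0,0.5,0,0,0,0,-1],[0,0.5,0,0,0,0,-1],[0,0.5,0,0,0,0,-1]]'
```

```text
clock: 19.72
tool_pos: [0.5811, 0.1808, 0.2079]
ee_rot: [-2.353, -2.081, -0.0]
ft_force: [-0.0, 0.6, -5.5]
width: 0.084
gripper_force: 59.5
```

```bash
python3 -m pendant '[[0,0.5,0,0,0,0,-1],[0,0.5,0,0,0,0,-1],[0,0.5,0,0,0,0,-1]]'
```

```text
clock: 19.97
tool_pos: [0.5816, 0.1808, 0.2079]
ee_rot: [-2.353, -2.081, -0.0]
ft_force: [-0.2, 0.3, -5.7]
width: 0.084
gripper_force: 59.5
```

```bash
python3 -m pendant '[[0,0.5,0,0,0,0,-1],[0,0.5,0,0,0,0,-1],[0,0.5,0,0,0,0,-1]]'
```

```text
clock: 20.22
tool_pos: [0.582, 0.1807, 0.2079]
ee_rot: [-2.353, -2.081, 0.0]
ft_force: [-0.4, 0.7, -6.1]
width: 0.079
gripper_force: 59.6
```

```bash
python3 -m pendant '[[0,0.5,0,0,0,0,-1],[0,0.5,0,0,0,0,-1],[0,0.5,0,0,0,0,-1]]'
```

```text
clock: 20.47
tool_pos: [0.5821, 0.1807, 0.2079]
ee_rot: [-2.353, -2.081, 0.001]
ft_force: [-2.0, -0.5, -5.6]
width: 0.078
gripper_force: 59.7
```

```bash
python3 -m pendant '[[0,0.5,0,0,0,0,-1],[0,0.5,0,0,0,0,-1],[0,0.5,0,0,0,0,-1]]'
```

```text
clock: 20.72
tool_pos: [0.5821, 0.1807, 0.2078]
ee_rot: [-2.352, -2.081, 0.002]
ft_force: [-4.1, -0.2, -4.1]
width: 0.082
gripper_force: 60.0
```

The shoulder is touched (-4 N in x). I'll ease off slightly and lower until the pin takes the weight.

```bash
python3 -m pendant '[[0,-0.7,0,0,0,0,-1],[0,-0.7,0.7,0,0,0,-1],[0,-0.7,1.4,0,0,0,-1],[0,-0.7,2,0,0,0,-1],[0,-0.7,2,0,0,0,-1]]'
```

```text
clock: 21.13
tool_pos: [0.5821, 0.1808, 0.2057]
ee_rot: [-2.353, -2.081, 0.0]
ft_force: [-3.7, 1.0, -4.7]
width: 0.085
gripper_force: 59.8
```

```bash
python3 -m pendant '[[0,0,0.5,0,0,0,-1],[0,0,0.5,0,0,0,-1],[0,0,0.5,0,0,0,-1]]'
```

```text
clock: 21.38
tool_pos: [0.5821, 0.1808, 0.2053]
ee_rot: [-2.353, -2.081, 0.0]
ft_force: [-4.2, 0.4, -4.3]
width: 0.085
gripper_force: 59.8
```

```bash
python3 -m pendant '[[0,0,0.5,0,0,0,-1],[0,0,0.5,0,0,0,-1],[0,0,0.5,0,0,0,-1]]'
```

```text
clock: 21.63
tool_pos: [0.5821, 0.1808, 0.2049]
ee_rot: [-2.353, -2.081, 0.0]
ft_force: [-4.4, 0.8, -2.9]
width: 0.081
gripper_force: 60.0
```

```bash
python3 -m pendant '[[0,-0.4,0.5,0,0,0,-1],[0,-0.4,0.5,0,0,0,-1],[0,-0.4,0.5,0,0,0,-1]]'
```

```text
clock: 21.88
tool_pos: [0.5821, 0.1808, 0.2048]
ee_rot: [2.353, 2.081, 0.001]
ft_force: [-4.2, 0.2, -1.2]
width: 0.086
gripper_force: 60.4
```

```bash
python3 -m pendant '[[0,0,0.5,0,0,0,-1],[0,0,0.5,0,0,0,-1],[0,0,0.5,0,0,0,-1]]'; python3 -c "
from cell import robot
print(robot.get_state()['torque'])"
```

```text
clock: 22.13
tool_pos: [0.5821, 0.1808, 0.2048]
ee_rot: [-2.353, -2.081, -0.002]
ft_force: [-6.4, 1.7, -0.0]
width: 0.084
gripper_force: 60.7
[0.15829913 1.31101725 0.03670271]
```

The stand bears the weight. Ease back a touch, then open gradually.

```bash
python3 -m pendant '[[0,-0.7,0,0,0,0,-1],[0,-0.7,0,0,0,0,-1],[0,-0.7,0,0,0,0,-0.9],[0,-0.7,0,0,0,0,-0.8],[0,-0.7,0,0,0,0,-0.7],[0,-0.7,0,0,0,0,-0.6],[0,-0.7,0,0,0,0,-0.5],[0,-0.7,0,0,0,0,-0.4],[0,-0.7,0,0,0,0,-0.4],[0,-0.7,0,0,0,0,-0.4]]' 20
python3 - <<'E'
from cell import robot
from h import *
c=robot.read_camera("scene")
cv2.imwrite("pics/s3.png",cv2.resize(c["image"][70:230,190:350],None,fx=3.7,fy=3.7,interpolation=2)[:,:,::-1])
E
```

```text
clock: 22.97
tool_pos: [0.5815, 0.1807, 0.204]
ee_rot: [2.353, 2.081, 0.001]
ft_force: [-0.4, 0.1, -0.5]
width: 0.299
gripper_force: 0.0
```

View pics/s3.png

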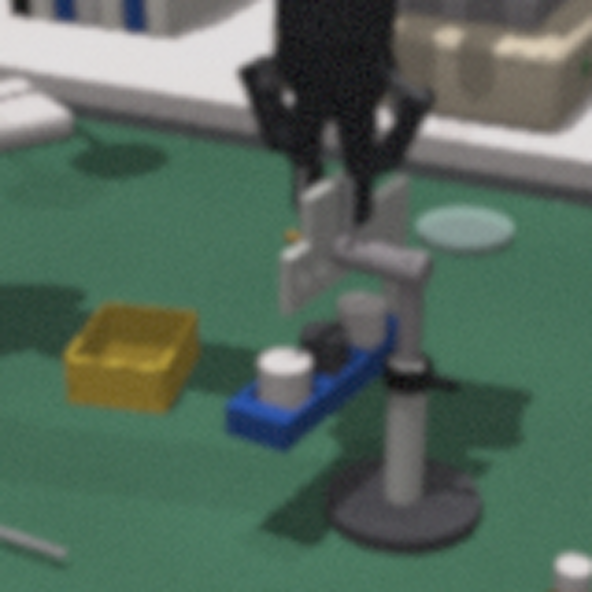

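It hangs level on the pin against the shoulder at (340,245), with the pin tip showing behind at (292,236) and the fingers clear. I'll raise straight up.

```bash
python3 -m pendant '[[0,0,-2,0,0,0,-0.4],[0,0,-8,0,0,0,-0.4],[0,0,-18,0,0,0,-0.4],[0,0,-32,0,0,0,-0.4],[0,0,-50,0,0,0,-0.4],[0,0,-70,0,0,0,-0.4],[0,0,-90,0,0,0,-0.4],[0,0,-105,0,0,0,-0.4],[0,0,-110,0,0,0,-0.4],[0,0,-110,0,0,0,-0.4],[0,0,-110,0,0,0,-0.4],[0,0,-110,0,0,0,-0.4]]'
python3 -m pendant '[[0,0,0,0,0,0,-0.4],[0,0,0,0,0,0,-0.4],[0,0,0,0,0,0,-0.4],[0,0,0,0,0,0,-0.4],[0,0,0,0,0,0,-0.4],[0,0,0,0,0,0,-0.4],[0,0,0,0,0,0,-0.4],[0,0,0,0,0,0,-0.4],[0,0,0,0,0,0,-0.4],[0,0,0,0,0,0,-0.4],[0,0,0,0,0,0,-0.4],[0,0,0,0,0,0,-0.4]]'
python3 - <<'E'
from cell import robot
from h import *
def g(): return robot.read_camera("scene")["image"][70:230,190:350]
a=g()
for i in range(6): b=g()
d=cv2.absdiff(cv2.GaussianBlur(a,(5,5),0),cv2.GaussianBlur(b,(5,5),0)); print(d.max(),d.mean())
def ang(i):
    m=cv2.inRange(cv2.cvtColor(i,cv2.COLOR_RGB2HSV),(105,130,60),(130,255,255)); c=max(cv2.findContours(m,0,1)[0],key=cv2.contourArea); return cv2.minAreaRect(c)
print(ang(a),ang(b))
cv2.imwrite("pics/s4.png",cv2.resize(b,None,fx=3.7,fy=3.7,interpolation=2)[:,:,::-1])
E
```

```text
clock: 24.02
tool_pos: [0.5806, 0.1807, 0.3128]
ee_rot: [-2.353, -2.081, 0.003]
ft_force: [-0.3, 0.1, 0.3]
width: 0.301
gripper_force: 0.0
clock: 25.02
tool_pos: [0.5812, 0.1808, 0.3139]
ee_rot: [-2.353, -2.081, -0.0]
ft_force: [0.2, 0.8, -0.2]
width: 0.299
gripper_force: 0.0
7 0.5204296875
((86.05655670166016, 105.34162902832031), (18.74066925048828, 51.750885009765625), 64.65382385253906) ((85.91287231445312, 105.77581787109375), (18.688753128051758, 52.006614685058594), 65.89776611328125)
```

View pics/s4.png

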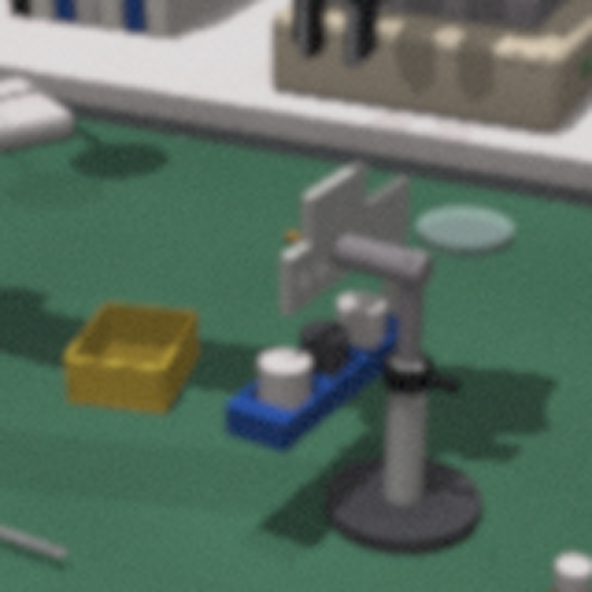

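The carrier hangs still and level against the shoulder, all three slugs are in, and the gripper is clear. Handing in.

```bash
python3 -c "
from cell import robot
print(robot.job_done())"
```

```text
the job is handed in; nothing more can be done
None
```

The job is handed in (verdict not shown): in the last picture the carrier hangs still and level from hole 3, against the shoulder, with all three slugs in its tray and the gripper clear.

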